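# Lock a bayonet cap onto a housing in its assembly nest

### The job

Take the black bayonet cap from the grey tray, feel its two lugs into the slots of the aluminium housing that stands in the dark nest, press it down against the spring and turn it clockwise (seen from above) about a quarter turn until it clicks up into its locked place, then let go of it. Work gently: never push the cap against the housing with more than about 50 N, and leave the screwdriver, the yellow bin and the loose aluminium ring where they are.

Things in the scene. Friction and masses are not known exactly. Their poses are not given: they have to be found in the camera images.
- cap_mid (a point): Centre of the loose black plastic bayonet cap, on its axis, half-way up its 60 mm height; z up its axis, x along its lugs. Above its foot: nose of radius 16.5 mm widening to 20 mm at 7 mm; core of radius 20 mm; two lugs along +x and -x, to radius 29 mm, 10 mm wide, at 8 to 13 mm; collar of radius 24 mm at 26 to 30 mm; then the grip bar. About 0.14 kg, half-turn symmetric.
- cap_bar (a point): Centre of the cap's upright flat grip bar on top, 44 mm long (x, in line with the lugs), 12 mm thick (y), 30 mm high, from the collar's top (15 mm below this point) to 15 mm above it. The cap starts on its foot near the middle of a fixed shallow grey tray, 130 x 150 mm, floor 4 mm thick, walls 16 mm high.
- nest: Fixed dark steel nest plate 130 x 130 x 20 mm with corner pins (to 28 mm); origin at the centre of its underside, z up. On its axis stands the aluminium housing. Its two slots lie along the nest's +x and -x only nominally: the housing is clamped turned by an unmeasured angle of up to 0.50 rad either way, so the slots must be felt for (or seen from above).
- rim (a point): Centre of the housing's top rim (outer radius 40 mm), 70 mm above the nest's origin. Its flange, 8 mm thick, has a bore of radius 21 mm and two opposite slots 14.5 mm wide for the lugs (play of a fitted lug about 0.08 rad either way). With the lugs standing on the flange, unentered, cap_mid is 22 mm above this point. The collar meets the rim hard when cap_mid is 4 mm above this point.
- entered (a point): On the nest's axis, 88 mm above its origin: where cap_mid rests once the lugs have dropped into the slots, the nose on a sprung plunger (3 N here, 0.5 N more per mm pressed). Pressed 9 mm or more (7.5 N) the lugs are under the flange and the cap turns clockwise seen from above; a wall blocks the other way. Part-turned, the spring holds it against the flange: it may be regrasped.
- locked (a point): On the nest's axis, 82.5 mm above its origin: where cap_mid ends when locked. At 80 degrees (1.40 rad) clockwise from the slots the flange's underside has pockets 14 mm wide and 3.5 mm deep, followed at once by a solid end stop; freed there, the cap springs up 3.5 mm into them with a click and can no longer turn back. Turning on against the stop with 1 N m loads the lugs with 40 N in all.
- screwdriver: Bystander: screwdriver 160 mm long lying on the bench; leave it alone. Origin about the middle of its underside.
- bin: Bystander: small open yellow plastic bin 90 x 120 x 55 mm; leave it alone. Origin at the centre of its underside.
- spare_ring: Bystander: plain aluminium ring, 48 mm outside diameter, 18 mm high, lying on the bench; leave it alone. Origin at the centre of its underside.
Things that resemble listed ones, but are neither listed nor needed, are in the scene too. Of the things that look like the part that bears cap_mid, the middle-sized one is meant.

How it is judged:
By the outcome, as a careful person would: the job done as asked, in the order asked, and still so for the second after the job is handed in, with the robot touching nothing.
It also fails if it takes over 72 s, if anything falls off the work surface, if the arm or the gripper's body presses on something with over 40 N, if the wrist force passes 120 N, or if a joint passes its speed limit or range.

### The arm

A 6-joint arm with a two-finger parallel gripper is mounted at the origin on the work surface. World frame = base frame: x ahead of the robot, y to its left, z up, the work surface at z = 0. Lengths are in m, angles in rad, forces in N, time in s.
With the tool pointing down it reaches from about 0.375 to 0.925 m from the base axis. Payload 5.7 kg.
Tool frame: the origin (TCP) lies midway between the tips of the shut fingers; the grasp point (between the pads) lies 19 mm behind it; z points along the fingers, x is the direction in which the jaws open and shut, and the axes are right-handed (so a half turn about z gives the same grasp; the last joint's range is limited). The gripper opens to 88 mm and grips with 3 to 60 N. Pads are 20 mm wide; open, the fingers measure 115 mm over their backs; the gripper's body (75 mm by 178 mm) begins 61 mm behind the grasp point.
Start: joints at [-1.376, 0.359, 1.51, -0, 1.272, -0.115], TCP at [0.183, -0.571, 0.197] pointing down, gripper open.
Joint ranges: [-2.97, 2.97], [-1.01, 2.36], [0.21, 2.38], [-0.96, 4.11], [0.2, 2.71], [-2.98, 2.98]. Speed limits (rad/s): [2.39, 2.39, 3.14, 3.14, 3.14, 3.14].

### API

Orientations are given as a unit quaternion [x, y, z, w].
In Python, from bench import move_ptp, servo_line, goto_joints, move_gripper, sleep, inverse_kinematics, capture, PlanningError, close_job, spot_in, silhouettes, current_clock, current_joint_pos, current_qvel, current_joint_torque, current_position, current_orientation, current_force, current_torque, current_finger_gap gives the robot as it stands. Calls block until the motion is done:
- move_ptp(position, orientation): joint-space move of the TCP to a pose.
- servo_line(position, orientation=None, rate=0.15, contact_N=None): straight line of the TCP; orientation=None keeps the orientation; rate is the mean speed in m/s. With contact_N (N) it stops when the force on the tool has changed by that much, and returns True; else False.
- goto_joints(angles): joint-space move.
- move_gripper(opening): finger opening in m; the grip force is fixed at half the most; returns when the fingers have stopped.
- sleep(seconds).
- inverse_kinematics(position, orientation): joint angles nearest the present ones, or None.
- capture(name): name is "side" or "top"; returns a dict with "image" (400x640x3 uint8, blue, green, red), "range_z" (400x640 float32, m along the optical axis (not along the pixel's ray), 0 where there is no reading), "intrinsics" (3x3 intrinsics, pixels), "R" (3x3) and "t" (3): a world point X has camera coordinates R X + t. Camera axes: x right, y down, z forward; pixel columns grow to the right and rows downward; lengths in m; the calibration is good to about 2 mm. A picture is of the moment at which its call begins.
A pose or a line that the arm cannot do raises PlanningError and nothing moves.
- close_job(): hands the job in, once; it reports no verdict.
Trained networks look in the newest picture that a camera, given by its name, has taken for a name from the list of things; names that differ only in an ending like _2 or _b are one class to them, and where a whole thing is asked for, a point or a joint stands for the part that bears it (a point fixed in the world has none). Each returns a list of dicts, best first, with "conf" (0 to 1); they miss things now and then, are a little off and sometimes report something else, mostly with a low value. They report only what shows in the picture. A call takes as long as a camera call. They do not tell look-alikes from the thing itself.
- spot_in(camera, query): "xy" ([column, row] in pixels, amid what is visible of it).
- silhouettes(camera, query): "region" (400x640 bool, what is visible of it) and "xy" ([column, row] in pixels, amid what is visible of it).
Readings, each from a call of its own:
- current_clock(): time.
- current_joint_pos(): joint angles.
- current_qvel(): joint speeds.
- current_joint_torque(): joint torques, N m.
- current_position(): TCP position.
- current_orientation(): TCP orientation.
- current_force(): force on the tool from outside, world axes, zero at the start.
- current_torque(): the same for the moment, N m.
- current_finger_gap(): finger opening in m.
Only numpy, scipy, OpenCV 4.12 (cv2) and the standard library are available. Lean on these libraries where they do the work, as an engineer would, in place of code of your own. Each camera call takes 0.05 s, during which the arm holds its last target.

## Working session

There is one attempt and no reset: what is moved stays moved. The work goes in short steps, each a Python script; the robot and the scene stay as the last script left them, time stands still between calls to the robot, and variables do not carry over. Pictures are saved under pics/ and viewed, and the job is handed in when it is done.

```bash
ls; mkdir -p pics
python3 - <<'E'
from bench import *
import cv2,numpy as np
for c in("top","side"):
    d=capture(c); cv2.imwrite(f"pics/{c}0.png",d["image"]); np.savez(f"{c}0.npz",**d)
    print(c,d["intrinsics"].tolist(),d["R"].round(4).tolist(),d["t"].round(4).tolist())
    for q in("cap_mid","cap_bar","nest","rim","screwdriver","bin","spare_ring"):
        print(q,[(round(r["conf"],2),np.round(r["xy"]).tolist()) for r in spot_in(c,q)])
print(current_clock(),current_position(),current_orientation(),current_finger_gap())
E
```

```text
pics
top [[422.9550376938277, 0.0, 319.7149393780283], [0.0, 422.9550376938277, 195.40066300937556], [0.0, 0.0, 1.0]] [[0.0295, -0.9996, 0.0014], [-0.9968, -0.0295, -0.0739], [0.0739, 0.0008, -0.9973]] [0.006, 0.545, 0.9935]
cap_mid [(0.76, [413.0, 208.0]), (0.73, [407.0, 261.0]), (0.6, [478.0, 187.0])]
cap_bar [(0.75, [480.0, 186.0]), (0.73, [410.0, 209.0]), (0.59, [408.0, 257.0])]
nest [(0.97, [257.0, 195.0])]
rim [(0.64, [256.0, 195.0])]
screwdriver [(0.97, [324.0, 233.0]), (0.43, [411.0, 211.0])]
bin [(0.84, [326.0, 128.0]), (0.54, [257.0, 197.0])]
spare_ring [(0.63, [165.0, 214.0])]
side [[435.9200554820144, 0.0, 326.27916139327107], [0.0, 435.9200554820144, 195.6877695948839], [0.0, 0.0, 1.0]] [[-0.6992, -0.7149, -0.0001], [-0.4183, 0.4092, -0.8109], [0.5798, -0.567, -0.5851]] [0.4035, 0.276, 0.6998]
cap_mid [(0.95, [397.0, 177.0]), (0.6, [438.0, 202.0])]
cap_bar [(0.95, [417.0, 146.0]), (0.88, [398.0, 173.0]), (0.63, [437.0, 200.0])]
nest [(0.95, [279.0, 250.0])]
rim [(0.67, [278.0, 247.0])]
screwdriver []
bin [(0.89, [283.0, 184.0])]
spare_ring [(0.6, [212.0, 321.0])]
0.8 [ 0.18291163 -0.57141345  0.19684996] [ 8.07719595e-01 -5.89566836e-01 -2.07002671e-05 -2.44413829e-05] 0.08808113446228064
```

View pics/top0.png

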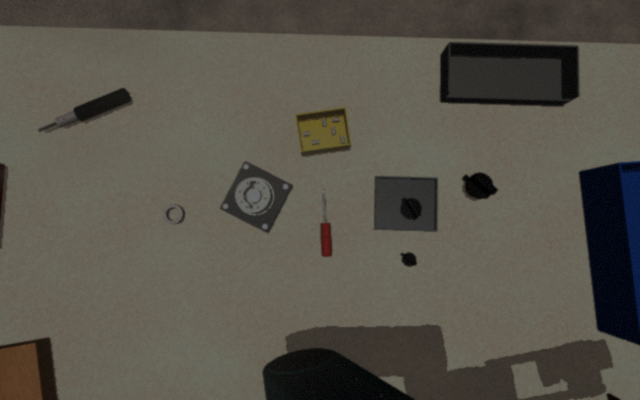

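View pics/side0.png

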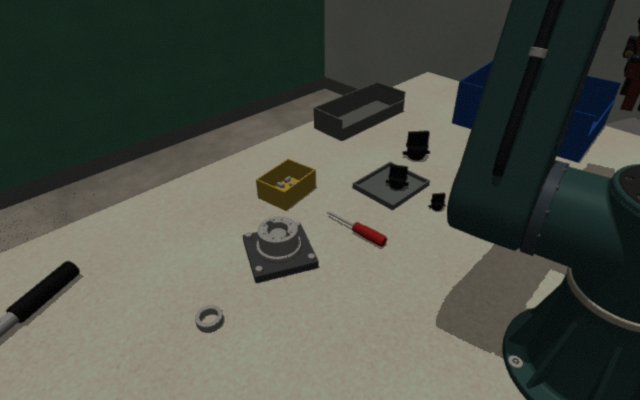

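The top view shows three caps: in the tray at (411,209), a larger one at (480,186) and a smaller one at (409,259). The tray's cap is the middle-sized one. The nest with the housing is at (257,195), the bin at (323,131), the screwdriver at (325,225) and the ring at (175,214). Next I'll enlarge the cap and the housing.

```bash
cat > h.py <<'E'
import numpy as np,cv2
def cloud(d):
    K=d["intrinsics"];z=d["range_z"].astype(float);v,u=np.indices(z.shape)
    P=np.stack([(u-K[0,2])/K[0,0]*z,(v-K[1,2])/K[1,1]*z,z],-1)
    return (P-d["t"])@d["R"]   # R^T (P-t)
def proj(d,X):
    p=d["R"]@np.asarray(X)+d["t"];p=d["intrinsics"]@p;return p[:2]/p[2]
E
python3 - <<'E'
from h import *
d=dict(np.load("top0.npz"));s=dict(np.load("side0.npz"))
def crop(d,c,w,k):
    im=d["image"][c[1]-w:c[1]+w,c[0]-w:c[0]+w].astype(float)
    im=255*(im/255)**.5
    return cv2.resize(im.clip(0,255).astype(np.uint8),None,fx=k,fy=k,interpolation=cv2.INTER_CUBIC)
a=np.hstack([crop(d,(257,195),36,5.5),crop(d,(410,209),36,5.5)])
b=np.hstack([crop(s,(278,245),36,5.5),crop(s,(397,180),36,5.5)])
a=np.vstack([a[:,:],b])[:,:800];a=cv2.resize(a,(600,600));cv2.imwrite("pics/crop0.png",a)
for n,dd,c in(("top",d,(257,195)),("top",d,(411,209)),("side",s,(278,245)),("side",s,(397,178))):
    C=cloud(dd);w=40
    Q=C[c[1]-w:c[1]+w,c[0]-w:c[0]+w].reshape(-1,3);Q=Q[np.isfinite(Q).all(1)]
    print(n,c)
    for lo,hi in((-.01,.003),(.003,.01),(.012,.018),(.018,.024),(.024,.032),(.032,.04),(.04,.05),(.05,.06),(.06,.068),(.068,.08)):
        m=Q[(Q[:,2]>lo)&(Q[:,2]<hi)]
        if len(m):print(lo,hi,len(m),m.mean(0).round(4),m.min(0).round(3),m.max(0).round(3))
E
```

```text
top (257, 195)
-0.01 0.003 3091 [5.484e-01 1.759e-01 2.000e-04] [ 0.445  0.077 -0.006] [0.644 0.279 0.003]
0.003 0.01 348 [0.5473 0.1653 0.0041] [0.446 0.077 0.003] [0.643 0.276 0.01 ]
0.012 0.018 152 [0.5396 0.1709 0.017 ] [0.456 0.094 0.012] [0.623 0.26  0.018]
0.018 0.024 1422 [0.5362 0.1735 0.0206] [0.453 0.092 0.018] [0.622 0.258 0.024]
0.024 0.032 272 [0.5343 0.1709 0.0287] [0.463 0.098 0.024] [0.614 0.253 0.032]
0.032 0.04 182 [0.5329 0.1648 0.0338] [0.493 0.1   0.032] [0.583 0.247 0.04 ]
0.04 0.05 26 [0.5362 0.1638 0.0458] [0.5   0.136 0.04 ] [0.57  0.204 0.05 ]
0.05 0.06 167 [0.5377 0.1734 0.0575] [0.499 0.136 0.05 ] [0.566 0.197 0.06 ]
0.06 0.068 111 [0.5389 0.1764 0.0645] [0.498 0.136 0.06 ] [0.576 0.213 0.068]
0.068 0.08 596 [0.537  0.1757 0.0708] [0.498 0.137 0.068] [0.576 0.215 0.076]
top (411, 209)
-0.01 0.003 2884 [ 0.5115 -0.2097  0.0007] [ 0.422 -0.298 -0.005] [ 0.621 -0.102  0.003]
0.003 0.01 2654 [ 0.5278 -0.1898  0.0052] [ 0.422 -0.296  0.003] [ 0.62  -0.102  0.01 ]
0.012 0.018 347 [ 0.5339 -0.1891  0.0159] [ 0.467 -0.261  0.012] [ 0.597 -0.11   0.018]
0.018 0.02
[... 1498 characters left out ...]
03]
0.003 0.01 1334 [ 0.5335 -0.1889  0.0053] [ 0.384 -0.465  0.003] [ 0.739 -0.039  0.01 ]
0.012 0.018 449 [ 0.5257 -0.1961  0.0153] [ 0.393 -0.384  0.012] [ 0.601 -0.109  0.018]
0.018 0.024 150 [ 0.5194 -0.2373  0.0202] [ 0.394 -0.385  0.018] [ 0.603 -0.109  0.024]
0.024 0.032 84 [ 0.5223 -0.2632  0.0276] [ 0.398 -0.361  0.024] [ 0.599 -0.172  0.032]
0.032 0.04 188 [ 0.525  -0.2429  0.0365] [ 0.4   -0.371  0.032] [ 0.605 -0.17   0.04 ]
0.04 0.05 180 [ 0.5418 -0.2836  0.044 ] [ 0.4   -0.376  0.04 ] [ 0.599 -0.178  0.05 ]
0.05 0.06 127 [ 0.5469 -0.2725  0.0549] [ 0.5   -0.373  0.05 ] [ 0.6   -0.178  0.06 ]
0.06 0.068 106 [ 0.537  -0.2418  0.0633] [ 0.5   -0.367  0.06 ] [ 0.594 -0.179  0.068]
```

View pics/crop0.png

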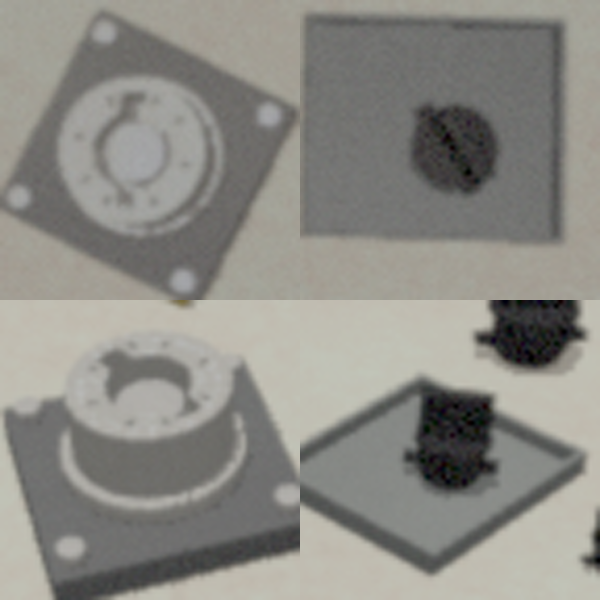

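```bash
cat > m.py <<'E'
from h import *
from scipy.optimize import least_squares
def unproj(d,uv,z):
    K=d["intrinsics"];uv=np.atleast_2d(uv);r=np.c_[(uv[:,0]-K[0,2])/K[0,0],(uv[:,1]-K[1,2])/K[1,1],np.ones(len(uv))]@d["R"]
    o=-d["R"].T@d["t"];return o+r*((z-o[2])/r[:,2])[:,None]
def rectify(d,cx,cy,z,half=.06,res=.0005):
    n=int(2*half/res);j,i=np.indices((n,n))
    X=np.stack([cx+half-j*res,cy+half-i*res,np.full((n,n),z)],-1).reshape(-1,3)  # up=+x, left=+y
    p=X@d["R"].T+d["t"];p=p@d["intrinsics"].T;uv=(p[:,:2]/p[:,2:]).astype(np.float32).reshape(n,n,2)
    return cv2.remap(d["image"],uv[...,0],uv[...,1],cv2.INTER_CUBIC)
E
python3 - <<'E'
from m import *
ims=[]
for n,cc in(("top",0),("side",1)):
    d=dict(np.load(n+"0.npz"));C=cloud(d).reshape(-1,3)
    m=C[(abs(C[:,2]-.0705)<.0035)&(np.hypot(C[:,0]-.537,C[:,1]-.176)<.05)]
    # circle maximising fit to convex hull
    hull=cv2.convexHull(m[:,:2].astype(np.float32))[:,0]
    f=least_squares(lambda p:np.hypot(*(hull-p[:2]).T)-p[2],[.537,.176,.04],loss="soft_l1",f_scale=.001)
    print(n,"rim",f.x.round(4), "z",np.median(m[:,2]).round(4))
    b=C[(C[:,2]>.061)&(C[:,2]<.07)&(np.hypot(C[:,0]-.52,C[:,1]+.191)<.03)]
    r=cv2.minAreaRect(b[:,:2].astype(np.float32)*1000);c=b.mean(0);w,v=np.linalg.eigh(np.cov((b-c)[:,:2].T))
    print(n,"bar",r,c.round(4),"ang",np.arctan2(v[1,1],v[0,1]),len(b))
    # collar band
    a=rectify(d,.537,.176,.070);e=rectify(d,.520,-.192,.064)
    ims.append(np.hstack([a,e]))
    # polar darkness
    g=cv2.cvtColor(rectify(d,f.x[0],f.x[1],.070),cv2.COLOR_BGR2GRAY).astype(float)
    th=np.arange(-180,180,4)
    for rr in(.024,.027):
        t=np.radians(th);I=cv2.remap(g.astype(np.float32),((.06-rr*np.sin(t))/.0005).astype(np.float32)[None],((.06-rr*np.cos(t))/.0005).astype(np.float32)[None],1)[0]
        print(rr,[(int(x),int(y)) for x,y in zip(th,I) if y<np.median(I)-20], np.median(I))
im=np.vstack(ims).astype(float);im=(255*(im/255)**.5).astype(np.uint8)
cv2.imwrite("pics/rect0.png",cv2.resize(im,(600,600)))
E
```

```text
top rim [0.5377 0.176  0.0397] z 0.0706
top bar ((520.578125, -192.9279022216797), (42.81990051269531, 13.078232765197754), 31.09515953063965) [ 0.5208 -0.1928  0.0646] ang -2.5733967786067358 102
0.024 [(-180, 67), (-4, 74), (0, 62), (4, 54), (8, 50), (12, 51), (16, 63), (20, 79), (164, 76), (168, 63), (172, 59), (176, 60)] 99.427734
0.027 [(-180, 62), (-176, 78), (-8, 70), (-4, 60), (0, 54), (4, 48), (8, 47), (12, 56), (16, 73), (168, 66), (172, 60), (176, 58)] 101.436035
side rim [0.5376 0.1755 0.0406] z 0.0708
side bar ((520.613037109375, -194.45260620117188), (42.2209587097168, 14.245535850524902), 31.52315330505371) [ 0.5193 -0.1929  0.0642] ang -2.604574991545234 62
0.024 [(-176, 74), (-172, 56), (-168, 50), (-164, 58), (-160, 81), (-20, 91), (-16, 71), (-12, 55), (-8, 48), (-4, 46), (0, 45), (4, 44), (8, 46), (12, 56), (16, 79)] 114.944824
0.027 [(-180, 66), (-176, 56), (-172, 50), (-168, 52), (-164, 70), (-16, 87), (-12, 62), (-8, 49), (-4, 46), (0, 47), (4, 47), (8, 47), (12, 64), (16, 95), (124, 90), (156, 94), (172, 86), (176, 74)] 115.33594
```

View pics/rect0.png

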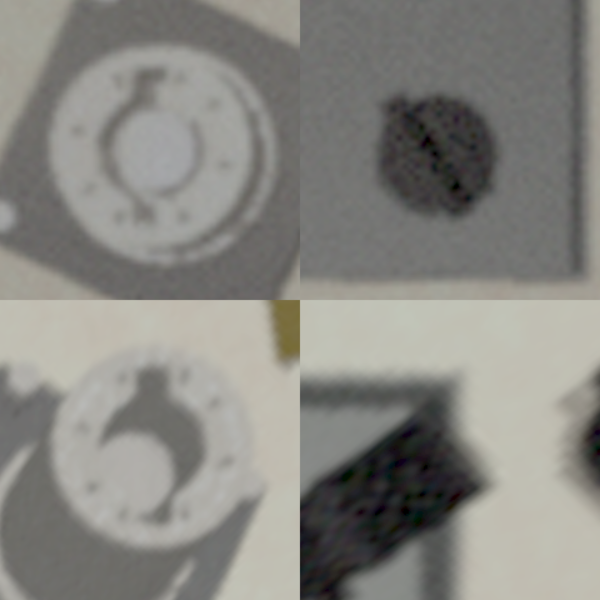

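```bash
cat >> m.py <<'E'
def Q(deg):
    a=np.radians(deg)/2;return [float(np.cos(a)),float(np.sin(a)),0.,0.]
E
python3 - <<'E'
from m import *
from bench import *
p=[.5206,-.1928]
print(inverse_kinematics([*p,.18],Q(121.5)),inverse_kinematics([.5377,.176,.12],Q(90)),inverse_kinematics([.5377,.176,.09],Q(-5)))
move_ptp([*p,.15],Q(121.5)); print(current_joint_pos())
move_gripper(.05)
print("contact",servo_line([*p,.0375],rate=.1,contact_N=6),current_position())
move_gripper(0.0); print("gap",current_finger_gap(),current_force())
servo_line([*p,.20],rate=.15)
print("gap",current_finger_gap(),current_force(),current_clock(),current_position())
for c in("top","side"):
    d=capture(c); cv2.imwrite(f"pics/{c}1.png",d["image"]); np.savez(f"{c}1.npz",**d)
s=d;X=proj(s,[*p,.17]).astype(int);print(X)
cv2.imwrite("pics/c1.png",cv2.resize(s["image"][max(X[1]-60,0):X[1]+60,X[0]-60:X[0]+60],(600,600),interpolation=cv2.INTER_CUBIC))
E
```

```text
[-4.79111130e-01  3.10980276e-01  1.62910254e+00 -4.44089210e-16
  1.20150984e+00 -2.59968617e+00] [ 1.94245217e-01  3.91079900e-01  1.67353047e+00 -4.44089210e-16
  1.07698229e+00 -1.37655111e+00] [ 1.94245217e-01  4.28118273e-01  1.70241490e+00 -4.44089210e-16
  1.01105948e+00  2.81511679e-01]
[-4.79798364e-01  3.42644375e-01  1.66428109e+00 -2.13509878e-04
  1.13444355e+00 -2.59915811e+00]
contact False [ 0.52113691 -0.19308651  0.03808249]
gap 0.010178593037233287 [-1.00168439 -0.52505534  0.31641519]
gap 0.01020863038118532 [-1.11337245  0.89255423 -0.86992135] 6.9083 [ 0.51986169 -0.19240007  0.19901706]
[402 127]
```

View pics/c1.png

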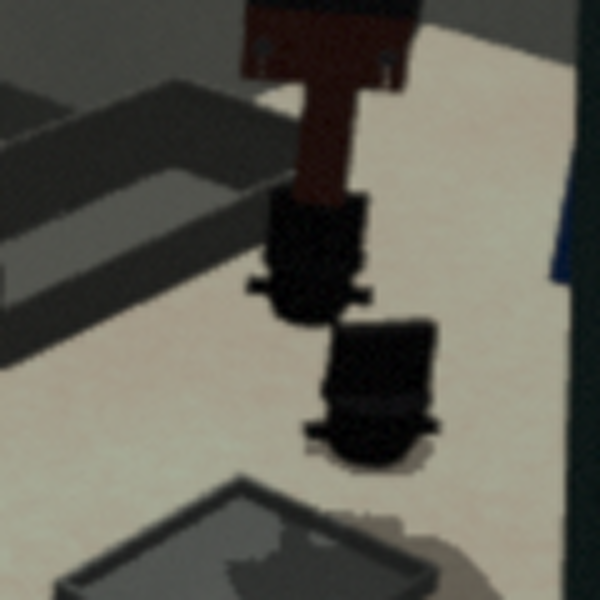

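Run:
```python
from m import *
from bench import current_position,current_joint_pos,current_force
P=current_position();print(P,current_force())
a=np.radians(31.5);ux=np.array([np.cos(a),np.sin(a)]);uy=np.array([-ux[1],ux[0]])
for n in("side","top"):
    d=dict(np.load(n+"1.npz"));C=cloud(d).reshape(-1,3)
    r=C-P;X=r[:,:2]@ux;Y=r[:,:2]@uy;Z=r[:,2]
    ok=(abs(X)<.035)&(abs(Y)<.035)
    for lo,hi in((-.036,-.03),(-.030,-.026),(-.0255,-.0205),(-.02,-.01),(-.008,-.004),(-.002,.006),(.006,.012),(.012,.018),(.018,.024),(.024,.03)):
        m=ok&(Z>lo)&(Z<hi)
        if m.sum():print(n,lo,hi,m.sum(),"X",np.percentile(X[m],[2,98]).round(4),"Y",np.percentile(Y[m],[2,98]).round(4))
```

```text
[ 0.51991803 -0.19246783  0.19890433] [ 0.06429525 -0.71505956 -2.09454667]
side -0.036 -0.03 8 X [-0.0128  0.0093] Y [0.0094 0.0151]
side -0.03 -0.026 17 X [-0.0171  0.0141] Y [0.0072 0.0181]
side -0.0255 -0.0205 44 X [-0.029   0.0254] Y [-0.      0.0183]
side -0.02 -0.01 83 X [-0.0277  0.0241] Y [-0.0039  0.0203]
side -0.008 -0.004 25 X [-0.0231  0.0196] Y [-0.0006  0.0234]
side -0.002 0.006 73 X [-0.0223  0.0204] Y [0.0022 0.0201]
side 0.006 0.012 46 X [-0.0216  0.0186] Y [0.0013 0.0073]
side 0.012 0.018 44 X [-0.0229  0.0191] Y [0.0012 0.0079]
side 0.018 0.024 48 X [-0.0223  0.0197] Y [0.0025 0.0079]
side 0.024 0.03 45 X [-0.0218  0.0202] Y [-0.0054  0.0144]
top -0.0255 -0.0205 6 X [-0.0208  0.0283] Y [-0.005   0.0048]
top -0.02 -0.01 10 X [-0.0283  0.0282] Y [-0.0026  0.0046]
top -0.008 -0.004 7 X [-0.0178  0.0014] Y [0.0117 0.0237]
top -0.002 0.006 37 X [-0.0202  0.0088] Y [0.0072 0.0238]
top 0.024 0.03 1 X [0.0028 0.0028] Y [0.014 0.014]
```

Run:
```python
from m import *
from bench import *
p=[.5384,.1758]
move_ptp([*p,.16],Q(90)); sleep(.3)
print(current_position(),current_orientation(),current_finger_gap(),current_force(),current_torque())
servo_line([*p,.112],rate=.1)
r=servo_line([*p,.090],rate=.02,contact_N=6)
print(r,current_position(),current_force(),current_torque(),current_clock())
s=capture("side");cv2.imwrite("pics/side2.png",s["image"]);np.savez("side2.npz",**s)
X=proj(s,[*p,.09]).astype(int)
cv2.imwrite("pics/c2.png",cv2.resize(s["image"][X[1]-50:X[1]+50,X[0]-50:X[0]+50],(600,600),interpolation=cv2.INTER_CUBIC))
```

```text
[0.53870458 0.17507538 0.16007113] [7.07486151e-01 7.06727202e-01 3.87830753e-05 8.07169206e-05] 0.01027624764991496 [-0.57952406  0.0674058   0.08307874] [ 0.0139561  -0.14766299 -0.05093917]
False [0.53862248 0.17578303 0.09027678] [-0.65531256 -0.93543066  2.0997967 ] [-0.00276477 -0.07798981 -0.05723719] 10.575
```

View pics/c2.png

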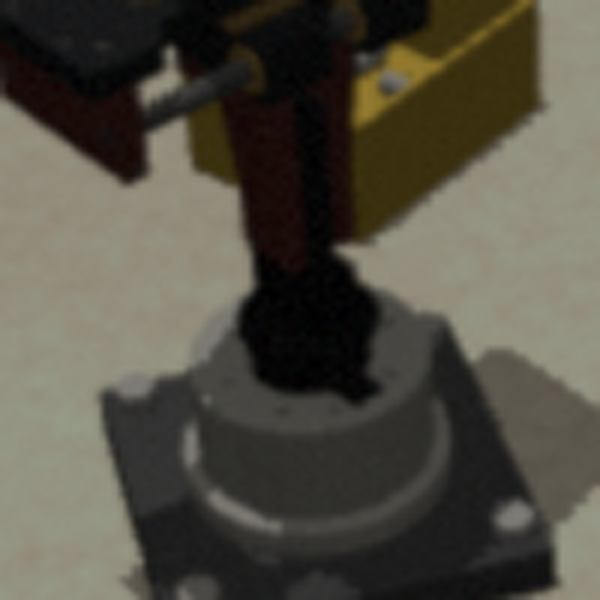

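The cap is in the bore. TCP z is 0.0903 m, below the 0.0955 m expected if the lugs stood on the flange. The force is about 3 N, as the spring should give. Next I press gently.

Run:
```python
from m import *
from bench import *
p=[.5384,.1758]
for z in(.087,.084,.0808):
    r=servo_line([*p,z],rate=.02,contact_N=15); sleep(.2)
    print(r,current_position(),current_force(),current_torque(),current_finger_gap(),current_clock())
    if r:break
```

```text
False [0.53856082 0.17580179 0.08709939] [-0.59313582 -0.68539125  3.78913299] [-0.07025336 -0.17826256  0.02667594] 0.010243219362067619 11.125
False [0.53854098 0.175785   0.08409781] [ 0.1018421  -0.70370882  4.84100753] [-0.06363851 -0.07886156  0.00595843] 0.010600593896815346 11.625
False [0.53862607 0.17574822 0.08107894] [ 0.56315829 -0.9818925   6.38011218] [-0.14032163 -0.08691964  0.01794124] 0.010410287481985785 12.1333
```

Spring slope is about 0.5 N/mm, so the lugs are entered. Next I turn clockwise in small steps and watch the moment.

Run:
```python
from m import *
from bench import *
p=[.5384,.1758]
servo_line([*p,.0798],rate=.02,contact_N=15)
for a in list(range(82,9,-8))+[10]:
    r=servo_line([*p,.0798],Q(a),rate=.01,contact_N=15); sleep(.1)
    o=current_orientation();al=np.degrees(2*np.arctan2(o[1],o[0]));T=current_torque()
    print(a,r,round(al,2),current_position()[2].round(4),current_force().round(2),T.round(3),round(current_finger_gap(),4),round(current_clock(),2),flush=True)
    if r or abs(T[2])>.7:break
```

```text
82 False 81.99 0.0801 [-0.74 -0.39  6.07] [-0.032  0.004 -0.028] 0.0103 12.78
74 False 73.99 0.0802 [-0.67  0.47  6.59] [ 0.068 -0.046  0.036] 0.0101 13.17
66 False 65.99 0.0802 [-0.85 -0.6   6.64] [ 0.065 -0.092  0.012] 0.0105 13.56
58 False 57.99 0.0802 [-0.87 -0.22  6.52] [ 0.044 -0.116 -0.081] 0.0107 13.95
50 False 49.99 0.0803 [-1.95 -0.82  6.43] [ 0.116 -0.108 -0.043] 0.0103 14.34
42 False 41.99 0.0803 [-0.66 -0.21  6.37] [ 0.017 -0.159 -0.071] 0.0103 14.73
34 False 33.99 0.0803 [ 0.16 -0.16  7.3 ] [ 0.009 -0.084  0.023] 0.0106 15.12
26 False 25.99 0.0803 [-0.01  0.01  6.75] [-0.002 -0.098 -0.005] 0.0105 15.52
18 False 17.99 0.0803 [0.42 0.48 6.14] [ 0.012 -0.105 -0.026] 0.0107 15.91
10 False 9.99 0.0803 [-0.22  0.26  6.79] [ 0.005 -0.121  0.001] 0.0104 16.3
10 False 9.99 0.0803 [-0.19  0.37  7.62] [-0.05  -0.135 -0.073] 0.0104 16.65
```

Run:
```python
from m import *
from bench import *
p=[.5384,.1758]
a=10
while a>-14:
    a-=1
    r=servo_line([*p,.0798],Q(a),rate=.01,contact_N=15); sleep(.1)
    T=np.mean([current_torque() for _ in range(4)],0)
    print(a,r,current_position()[2].round(4),current_force().round(2),T.round(3),round(current_finger_gap(),4),round(current_clock(),2),flush=True)
    if r or abs(T[2])>.3:break
```

```text
9 False 0.0803 [0.26 0.06 7.59] [ 0.019 -0.153  0.025] 0.0106 17.0
8 False 0.0803 [-0.35  0.19  6.67] [ 0.    -0.136  0.004] 0.0105 17.35
7 False 0.0803 [-0.26 -0.56  6.83] [ 0.005 -0.122  0.009] 0.0106 17.7
6 False 0.0803 [0.38 1.01 6.43] [-0.028 -0.128  0.02 ] 0.0105 18.05
5 False 0.0803 [-0.76 -0.13  6.11] [-0.012 -0.076  0.12 ] 0.0107 18.4
4 False 0.0803 [-0.33  0.65  7.22] [ 0.013 -0.043  0.143] 0.0102 18.75
3 False 0.0802 [-1.46  0.05  7.14] [0.018 0.015 0.208] 0.0109 19.1
2 False 0.08 [-3.   -0.8   7.91] [-0.227  0.43   0.046] 0.0007 19.45
1 False 0.08 [-2.5  -1.34  9.04] [-0.27   0.42  -0.042] 0.0005 19.8
0 False 0.08 [-3.05 -1.97  9.05] [-0.29   0.397  0.049] 0.0003 20.15
-1 False 0.08 [-2.39 -0.65  7.95] [-0.217  0.382  0.002] 0.0005 20.5
-2 False 0.0799 [-2.43 -1.09  8.18] [-0.164  0.344  0.005] 0.0002 20.85
-3 False 0.0799 [-2.5  -0.78  8.1 ] [-0.161  0.283 -0.012] 0.0005 21.2
-4 False 0.08 [-2.17 -0.48  8.01] [-0.214  0.361  0.079] 0.0001 21.55
-5 False 0.08 [-1.85 -0.07  7.92] [-0.101  0.326 -0.037] 0.0007 21.9
-6 False 0.08 [-1.31 -1.3   7.37] [-0.148  0.337  0.026] 0.0005 22.25
-7 False 0.08 [-1.6  -0.47  8.  ] [-0.078  0.286  0.038] 0.0002 22.6
-8 False 0.08 [-2.   -0.54  7.69] [-0.148  0.33   0.046] 0.0005 22.95
-9 False 0.08 [-1.6   0.67  8.61] [-0.122  0.328  0.062] 0.0008 23.3
-10 False 0.08 [-0.44  0.57  7.95] [-0.137  0.235  0.058] 0.0005 23.65
-11 False 0.08 [-1.58 -1.    8.02] [-0.066  0.301  0.025] 0.0003 24.0
-12 False 0.08 [-1.23  0.33  7.28] [-0.085  0.303  0.035] 0.0005 24.35
-13 False 0.0801 [-1.32  0.73  8.28] [-0.091  0.227  0.057] 0.0002 24.7
-14 False 0.0801 [-1.65  0.39  6.41] [-0.074  0.258  0.032] 0.0003 25.05
```

The grip slipped off at the stop around α=2° (the gap went to 0). I'll look before moving.

Run:
```python
from m import *
from bench import *
ims=[]
for c in("side","top"):
    s=capture(c);np.savez(c+"3.npz",**s)
    X=proj(s,[.538,.176,.09]).astype(int)
    im=255*(s["image"][X[1]-50:X[1]+50,X[0]-50:X[0]+50]/255.)**.5
    ims.append(cv2.resize(im.astype(np.uint8),(400,400),interpolation=cv2.INTER_CUBIC))
cv2.imwrite("pics/c3.png",np.hstack(ims)); print(current_position(),current_force(),current_finger_gap())
```

```text
[0.53801674 0.17603452 0.08005332] [-1.8414877  -0.48045143  8.09281883] 0.00034404112731438734
```

View pics/c3.png

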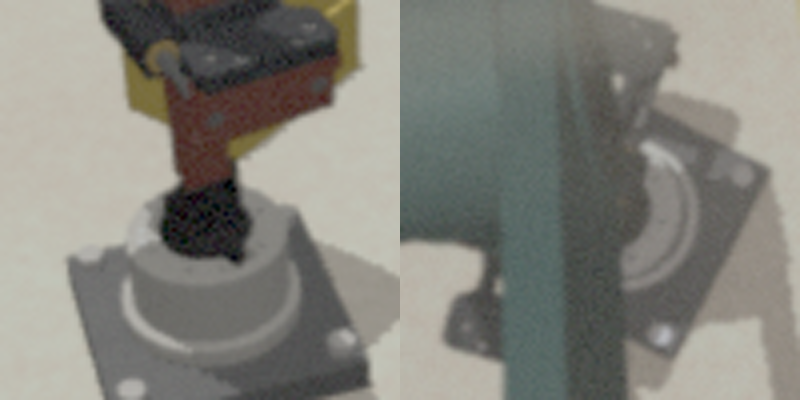

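Run:
```python
from m import *
s=dict(np.load("side3.npz"));C=cloud(s)
X=proj(s,[.538,.176,.09]).astype(int)
im=255*(s["image"][X[1]-32:X[1]+18,X[0]-25:X[0]+25]/255.)**.4
cv2.imwrite("pics/c4.png",cv2.resize(im.astype(np.uint8),(600,600),interpolation=cv2.INTER_CUBIC))
for n in("side3","top3"):
    C=cloud(dict(np.load(n+".npz"))).reshape(-1,3)
    r=C-[.538,.176,0]
    for lo in np.arange(.066,.15,.006):
        m=(np.hypot(r[:,0],r[:,1])<.038)&(r[:,2]>lo)&(r[:,2]<lo+.006)
        if m.sum():
            q=r[m];print(n,lo.round(3),m.sum(),np.percentile(q[:,0],[3,97]).round(4),np.percentile(q[:,1],[3,97]).round(4))
```

```text
side3 0.066 293 [-0.035   0.0328] [-0.0349  0.0347]
side3 0.072 207 [-0.0243  0.0211] [-0.0281  0.0309]
side3 0.078 53 [-0.0193 -0.    ] [-0.0199  0.0219]
side3 0.084 47 [-0.0085 -0.0004] [-0.0206  0.0217]
side3 0.09 45 [-0.0084  0.0004] [-0.0193  0.022 ]
side3 0.096 48 [-0.0091  0.0009] [-0.02    0.0215]
side3 0.102 55 [-0.0081  0.0021] [-0.0211  0.0215]
side3 0.108 29 [-0.0123  0.0105] [-0.0085  0.0117]
side3 0.114 35 [-0.0124  0.0084] [-0.0096  0.0116]
side3 0.12 39 [-0.0123  0.0049] [-0.0084  0.0123]
side3 0.126 26 [-0.0115  0.0065] [-0.0061  0.0122]
side3 0.132 17 [-0.0096  0.0113] [0.0069 0.012 ]
side3 0.138 14 [-0.0088  0.0087] [0.0084 0.0125]
side3 0.144 11 [-0.0097  0.0082] [0.0086 0.0126]
top3 0.066 156 [-0.0322  0.0261] [-0.0362 -0.0099]
top3 0.072 64 [-0.0328  0.0248] [-0.0337 -0.0103]
top3 0.078 4 [-0.0139  0.0071] [-0.0217 -0.0135]
top3 0.084 2 [-0.0035  0.0072] [-0.0208 -0.02  ]
top3 0.09 5 [-0.0039  0.0047] [-0.0215 -0.0193]
top3 0.102 7 [-0.0028  0.0011] [-0.0208 -0.0147]
top3 0.108 1 [-0.0031 -0.0031] [-0.0191 -0.0191]
```

View pics/c4.png

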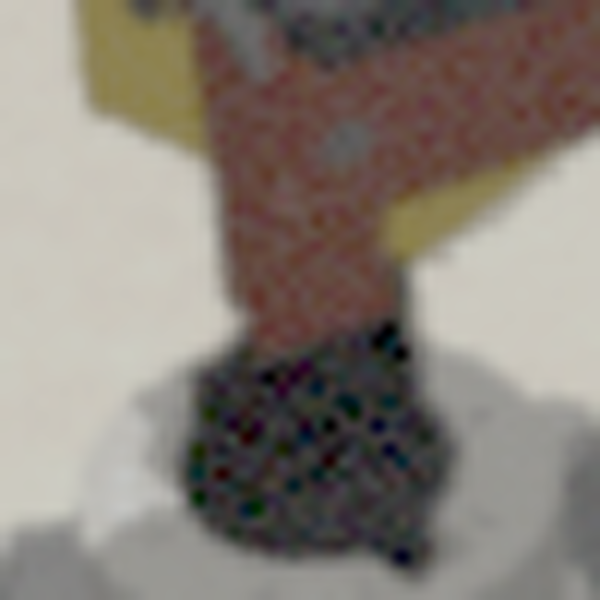

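Run:
```python
from m import *
C=cloud(dict(np.load("side3.npz"))).reshape(-1,3);r=C-[.538,.176,0]
m=(np.hypot(r[:,0],r[:,1])<.03)&(r[:,2]>.082)&(r[:,2]<.103);q=r[m]
f=least_squares(lambda p:q[:,0]-p[0]-p[1]*q[:,1],[0,0],loss="soft_l1",f_scale=.001)
print(f.x,np.degrees(np.arctan(f.x[1])),m.sum(),np.std(q[:,0]-f.x[0]-f.x[1]*q[:,1]))
t=(np.hypot(r[:,0],r[:,1])<.03)&(r[:,2]>.09)&(r[:,2]<.112)
for lo in np.arange(.094,.112,.002):
    k=t&(r[:,2]>lo)&(r[:,2]<lo+.002);print(lo.round(3),k.sum(),r[k][:,0].mean().round(4),np.percentile(r[k][:,1],[3,97]).round(4))
```

```text
[-0.00568189 -0.07985606] -4.565726329070409 162 0.0024390010435401577
0.094 11 -0.0054 [-0.0118  0.0217]
0.096 17 -0.0053 [-0.0202  0.0215]
0.098 15 -0.006 [-0.0145  0.0215]
0.1 16 -0.0052 [-0.019   0.0213]
0.102 16 -0.0063 [-0.0193  0.0208]
0.104 22 -0.0024 [-0.0202  0.0211]
0.106 17 -0.0042 [-0.0106  0.0218]
0.108 6 -0.0034 [-0.0085  0.0104]
0.11 12 -0.0072 [-0.0057  0.0114]
```

The bar runs at about −85° and its top is at z≈0.106, so the cap is at the stop, still pressed, but the fingers have squeezed past the bar. I'll open them here, since any push goes towards the stop, and see whether the cap springs up.

```bash
cat >> m.py <<'E'
def look(n,ctr=(.538,.176,.09)):
    from bench import capture
    s=capture("side");np.savez(n+".npz",**s);X=proj(s,ctr).astype(int)
    im=255*(s["image"][X[1]-35:X[1]+25,X[0]-30:X[0]+30]/255.)**.4
    cv2.imwrite(f"pics/{n}.png",cv2.resize(im.astype(np.uint8),(600,600),interpolation=cv2.INTER_CUBIC))
    r=cloud(s).reshape(-1,3)-[.538,.176,0];m=(np.hypot(r[:,0],r[:,1])<.03)&(r[:,2]>.086)&(r[:,2]<.105);q=r[m]
    f=least_squares(lambda p:q[:,0]-p[0]-p[1]*q[:,1],[0,0],loss="soft_l1",f_scale=.001)
    t=(np.hypot(r[:,0],r[:,1])<.024)
    print("bar ang",90-np.degrees(np.arctan(f.x[1])),f.x[0],m.sum(),"hist",[(round(z,3),int((t&(abs(r[:,2]-z)<.001)).sum())) for z in np.arange(.098,.122,.002)])
E
python3 - <<'E'
from m import *
from bench import *
move_gripper(.04); sleep(.3)
print(current_position(),current_force(),current_torque(),current_finger_gap(),current_clock())
look("c5")
E
```

```text
[0.5381995  0.17578711 0.07960813] [-0.12023519  0.1658081   0.74424522] [-0.06345946 -0.07944523 -0.04132121] 0.03942205814343458 26.225
bar ang 79.93494842396993 -0.009056570202512871 69 hist [(np.float64(0.098), 8), (np.float64(0.1), 6), (np.float64(0.102), 6), (np.float64(0.104), 8), (np.float64(0.106), 11), (np.float64(0.108), 14), (np.float64(0.11), 16), (np.float64(0.112), 26), (np.float64(0.114), 27), (np.float64(0.116), 4), (np.float64(0.118), 7), (np.float64(0.12), 8)]
```

View pics/c5.png

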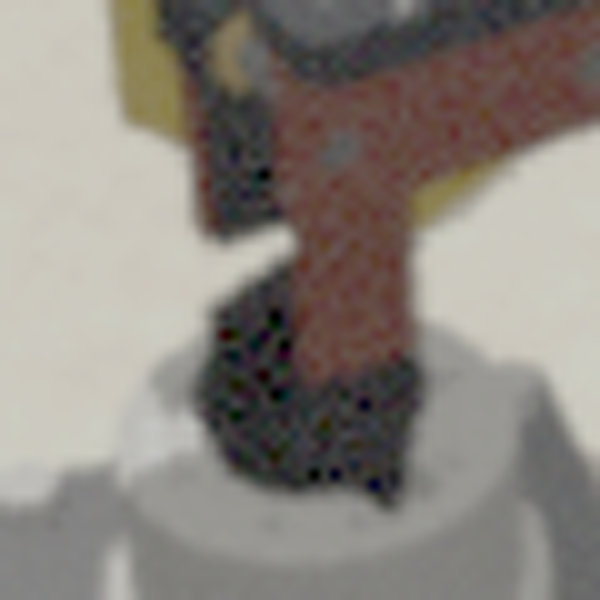

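Run:
```python
from m import *
from bench import *
p=current_position()
r=servo_line([p[0],p[1],.135],rate=.05,contact_N=8)
print(r,current_position(),current_force(),current_finger_gap())
move_ptp([.5384,.1,.22],Q(0))
print(current_clock());look("c6")
d=capture("top");np.savez("top6.npz",**d);X=proj(d,[.538,.176,.09]).astype(int)
cv2.imwrite("pics/t6.png",cv2.resize((255*(d["image"][X[1]-30:X[1]+30,X[0]-30:X[0]+30]/255.)**.4).astype(np.uint8),(600,600)))
for n in("c6","top6"):
    r=cloud(dict(np.load(n+".npz"))).reshape(-1,3)-[.538,.176,0]
    b=r[(np.hypot(r[:,0],r[:,1])<.03)&(r[:,2]>.106)&(r[:,2]<.125)]
    w,v=np.linalg.eigh(np.cov(b[:,:2].T));k=r[(np.hypot(r[:,0],r[:,1])<.03)&(r[:,2]>.078)&(r[:,2]<.09)]
    print(n,len(b),b.mean(0).round(4),np.percentile(b[:,2],[50,90]),np.degrees(np.arctan2(v[1,1],v[0,1])),"collar",len(k),np.median(k,0).round(4))
```

```text
False [0.53794849 0.1757137  0.13462021] [-0.2600701   0.28021328 -0.13954098] 0.040052209497534075
28.0583
bar ang 94.79367789353701 -0.005638826069458052 145 hist [(np.float64(0.098), 18), (np.float64(0.1), 16), (np.float64(0.102), 14), (np.float64(0.104), 13), (np.float64(0.106), 18), (np.float64(0.108), 17), (np.float64(0.11), 18), (np.float64(0.112), 32), (np.float64(0.114), 62), (np.float64(0.116), 0), (np.float64(0.118), 0), (np.float64(0.12), 0)]
c6 138 [-0.0027  0.0013  0.1117] [0.11265064 0.11425102] 97.45515393039963 collar 194 [-0.0094  0.0035  0.0836]
  avg = a.mean(axis, **keepdims_kw)
  ret = um.true_divide(
<stdin>:13: RuntimeWarning: Degrees of freedom <= 0 for slice
  c *= np.true_divide(1, fact)
  c *= np.true_divide(1, fact)
<stdin>:14: RuntimeWarning: Mean of empty slice.
Traceback (most recent call last):
IndexError: index -1 is out of bounds for axis 0 with size 0
```

View pics/c6.png

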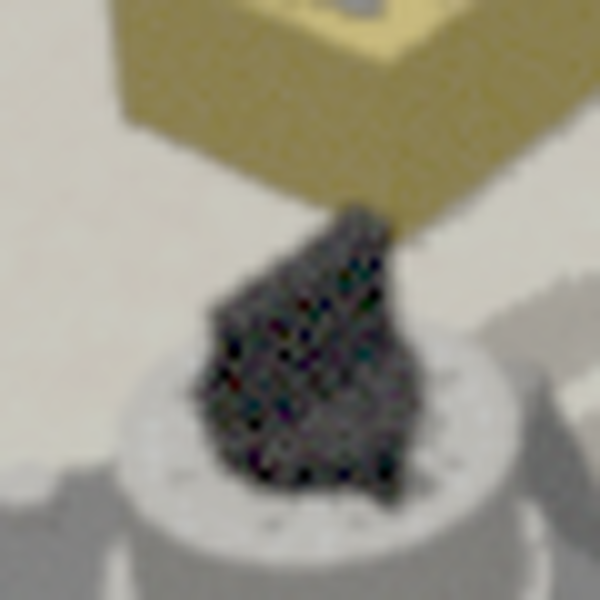

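View pics/t6.png

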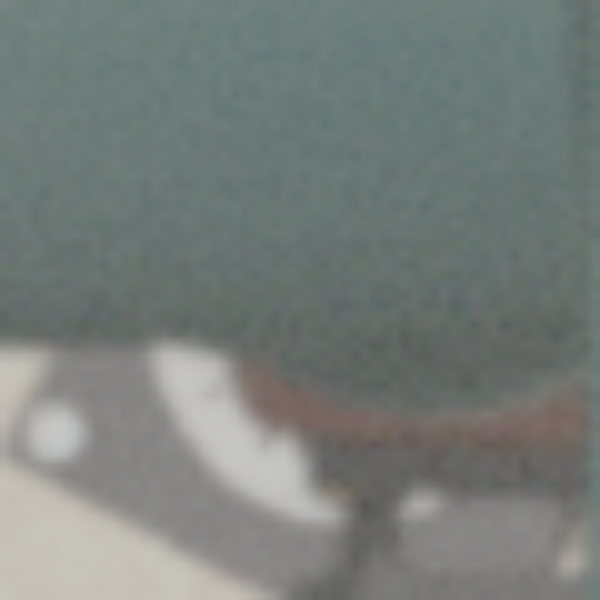

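Run:
```python
from m import *
from bench import *
move_ptp([.45,-.30,.25],Q(-20)); sleep(.3)
d=capture("top");np.savez("top7.npz",**d);X=proj(d,[.538,.176,.09]).astype(int)
im=(255*(d["image"]/255.)**.5).astype(np.uint8);cv2.imwrite("pics/top7.png",im)
cv2.imwrite("pics/t7.png",cv2.resize(im[X[1]-25:X[1]+25,X[0]-25:X[0]+25],(500,500)))
look("c7")
for n in("c7","top7"):
    r=cloud(dict(np.load(n+".npz"))).reshape(-1,3)-[.538,.176,0]
    b=r[(np.hypot(r[:,0],r[:,1])<.03)&(r[:,2]>.106)&(r[:,2]<.125)]
    rim=r[(np.hypot(r[:,0],r[:,1])<.038)&(np.hypot(r[:,0],r[:,1])>.031)&(r[:,2]>.06)]
    w,v=np.linalg.eigh(np.cov(b[:,:2].T));k=r[(np.hypot(r[:,0],r[:,1])<.03)&(r[:,2]>.076)&(r[:,2]<.092)]
    top=b[b[:,2]>.110]
    print(n,len(b),b.mean(0).round(4),"top",np.median(top[:,2]),"rim",np.median(rim[:,2]),np.degrees(np.arctan2(v[1,1],v[0,1])),"collar",len(k),np.median(k,0).round(4))
print(current_clock(),current_force())
```

```text
bar ang 94.94474891761442 -0.005628000127904694 148 hist [(np.float64(0.098), 17), (np.float64(0.1), 12), (np.float64(0.102), 18), (np.float64(0.104), 17), (np.float64(0.106), 17), (np.float64(0.108), 16), (np.float64(0.11), 17), (np.float64(0.112), 41), (np.float64(0.114), 47), (np.float64(0.116), 4), (np.float64(0.118), 0), (np.float64(0.12), 0)]
c7 133 [-0.0024  0.0009  0.1118] top 0.11301948722521048 rim 0.07076320749406134 97.10653534217366 collar 212 [-0.0088  0.0036  0.0838]
top7 115 [-1.000e-04 -3.000e-04  1.127e-01] top 0.11278760871014765 rim 0.07051377862869362 97.09086230997018 collar 226 [-0.0061 -0.0008  0.0829]
30.075 [ 0.31588858 -0.71108792  0.01717762]
```

View pics/top7.png

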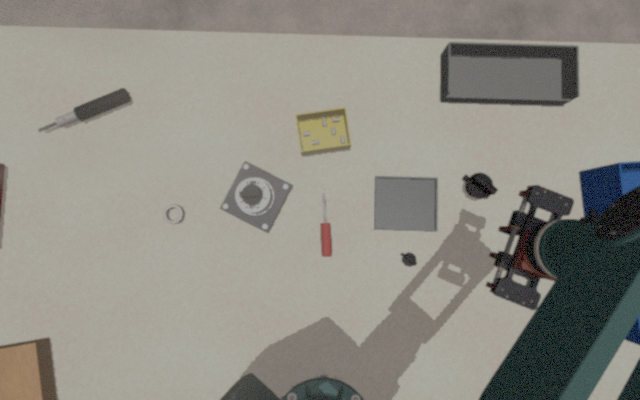

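View pics/t7.png

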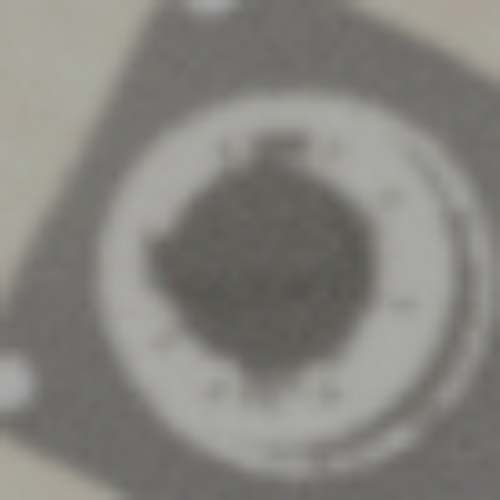

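Both cameras put the bar top 42.3 mm above the rim. Locked should give 42.5 mm; merely held under the flange would give about 39 mm. In the top view the screwdriver, bin and ring are still at their first pixel positions, and the arm is clear.

```bash
python3 -c "
from bench import *
close_job();print(current_clock())"
```

```text
the job is handed in; nothing more can be done
the job is handed in; nothing more can be done
```

The cap is locked in the housing and released, and I handed the job in at about 30 s of the 72 s.

**What I did:** I took the middle-sized cap from the tray. It went into the slots on the first try at about 3 N. I pressed it down to about 8 N and turned it clockwise to the end stop.

**What went wrong:** At the stop the fingers lost the grip bar: the gap reading fell from 10 mm to 0. My torque cut-off (0.3 N m) was not reached, because the measured torque peaked at about 0.2 N m. The gripper therefore kept turning about 12° further before I looked. Vertical force stayed below about 10 N, and the cap stayed at the stop. I opened the fingers there, and the cap sprang up.

**Last checks:**
- **Locked height:** both cameras put the bar's top 42.3 mm above the rim. Locked should give 42.5 mm; a cap still held under the flange would give about 39 mm.
- **Turn angle:** the bar stands at about −83° to −85°. The slots were near 0°, known only to a few degrees, so this fits the 80° turn.
- **Surroundings:** the screwdriver, bin and ring look unmoved in the top view, and the gripper is clear of everything.

I did not test the lock by trying to turn the cap back.

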